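# Fit the centrifuge rotor, shut the lid and twist the start knob

## Task

Get the small bench centrifuge running: pick up the rotor from the bench by its grip bar, turn it so that the pointed nose of the bar faces the sloping control panel, and lower it gently (do not drop it) onto the spindle until it sits fully down over the key. Let go of it and swing the lid fully shut; only then twist the spring-loaded start knob clockwise to its stop, hold it there for about a second and let go so that it springs back. Do not knock the slide box, the timer or the bottle about.

Things in the scene. Friction and masses are not known exactly. Their poses are not given: they have to be found in the camera images.
- centrifuge: White bench centrifuge, fixed. Origin on the bench under the spindle axis; x from its sloping panel to its back, y to its hinge side (left of a person facing the panel), z up. Block x, y -100..100 mm; deck 90 mm high with a central round chamber 150 mm across, 40 mm deep. In front (x -200 to -100 mm) the panel slopes at 35 degrees, from 20 up to 90 mm high.
- spindle (a point): Rotor seat on the spindle axis, 55 mm above the bench. Steel spindle, 28 mm high above it, diameter 16 mm, the top 8 mm tapering to 8 mm. A 6 mm wide key on its panel side (centrifuge -x) reaches 14 mm from the axis, its top 18 mm above the seat: a wrongly turned rotor rests on it, 18 mm too high. Axes as the centrifuge's.
- rotor_mid (a point): Centre, half-way up, of the loose rotor (aluminium disc, diameter 120, 66 mm high with its grip bar, 0.2 to 0.45 kg), 33 mm above its underside. Blind bore below: 30 mm deep, 1.5 mm clearance all round the spindle, 9 mm wide keyway on its -x side. Seated: this point 33 mm above the seat, its axes as the centrifuge's.
- rotor_grip (a point): Where to grip the rotor: 56 mm above its underside, in the black upright bar on its hub. The bar runs along the rotor's x, 16 mm thick (flat faces look along y), from 34 to 66 mm above the underside; flat from x = -18 to +22 mm of this point, then a pointed nose at the -x end (keyway side). This point is 2 mm to +x of the rotor's axis.
- lid (a joint): Lid angle, rad: 0 shut; 1.45 to 1.75 (standing open) at the start. It turns about the centrifuge's x direction at the hinge. Stiff hinge: the lid stays where it is left; 2 to 4 N at its free edge moves it. It can be pushed over from its outer side, then down.
- lid_hinge (a point): Mid-point of the lid's hinge axis: 100 mm to the +y side of the spindle axis, 91 mm above the bench. (Its axes turn with the lid.)
- lid_edge (a point): On the lid's outer (top) face near its free edge, half-way along: 181 mm from the hinge along the lid, 46 mm outward of it. Lid 190 mm long (x), 46 mm deep, its free wall 196 mm from the hinge, a grey thumb tab on that wall. z: the lid's outward normal (up when shut, to centrifuge +y when open); y points to the hinge.
- start_knob (a joint): Angle of the start knob, rad: 0 at rest, grows as it is turned clockwise seen from in front of the panel; hard stop at 1.2. A spring pulls it back to 0 (0.06 N m at rest, 0.24 N m at the stop).
- knob_grip (a point): On the axis of the black start knob on the panel, 31 mm out. z: the knob's axis, out of the panel, 35 degrees from vertical towards centrifuge -x. Disc 48 mm across, its face 10 mm above the panel, with a grip bar 44 mm long (x), 14 mm thick (y), 10 to 40 mm above the panel. Axes turn with the knob; at rest x is 0.6 rad anticlockwise of straight up the slope.
- slide_box_mid (a point): Bystander: closed dark green slide box, 76 x 101 x 31 mm, loose; its centre.
- timer_mid (a point): Bystander: small white bench timer, 51 x 64 x 57 mm, loose; its centre.
- lysing_bottle_mid (a point): Bystander: reagent bottle with a black cap, 54 mm in diameter, 105 mm high, loose; its centre.

How it is judged (in metres and radians):
On the way, in this order (a step that is already met when the one before it is completed fails the run):
1. the rotor sits fully down on the spindle, its keyway over the key, and is released (z of rotor_mid in the frame of centrifuge below 0.0915 m and horizontal distance between rotor_mid and spindle below 0.005 m and angle between the x axis of rotor_mid and the x axis of centrifuge, either way round below 0.2 rad and contact force between the fingers and rotor below 0.1 N), for 0.2 s.
2. the lid is fully shut over the seated rotor (z of rotor_mid in the frame of centrifuge below 0.0915 m and horizontal distance between rotor_mid and spindle below 0.005 m and angle between the x axis of rotor_mid and the x axis of centrifuge, either way round below 0.2 rad and value of joint lid below 0.05 rad), for 0.2 s.
3. with the lid shut, the start knob is held at its stop (value of joint start_knob above 1.1 rad and value of joint lid below 0.05 rad), for 0.5 s.
At the end, for the whole second after the job is handed in: The rotor is seated (within 3.5 mm of its seat in height, 5 mm of the spindle axis and 0.2 rad of the key), the lid is shut (below 0.05 rad), the start knob has been held at its stop (above 1.1 rad for 0.5 s) after that, and has sprung back (below 0.1 rad); all at rest (all of step 2 and value of joint start_knob below 0.1 rad and linear speed of rotor below 0.02 m/s); the robot touches nothing.
It fails at once if the start knob is turned while the lid is open (value of joint start_knob above 0.4 rad and value of joint lid above 0.15 rad).
It fails at once if the rotor is dropped (falls freely faster than 0.5 m/s) (contact force between the fingers and rotor below 0.1 N and linear speed of rotor above 0.5 m/s).
It fails at once if the rotor is tipped over (angle between rotor_mid's own z axis and vertical above 0.7 rad).
It fails at once if the slide box, the timer or the bottle is pushed more than 20 mm (distance of any of slide_box_mid, timer_mid, lysing_bottle_mid from where it was at the start of the episode above 0.02 m).
It also fails if it takes over 72 s, if anything falls off the work surface, if the arm or the gripper's body presses on something with over 40 N, if the wrist force passes 120 N, or if a joint passes its speed limit or range.

## Robot

A 7-joint arm with a two-finger parallel gripper is mounted at the origin on a cart in front of the work surface, level with it; the furniture and walls round the work are solid. World frame = base frame: x ahead of the robot, y to its left, z up, the work surface at z = 0. Lengths are in m, angles in degrees, forces in N, time in s.
With the tool pointing down it reaches from about 0.425 to 0.875 m from the base axis. Payload 4.7 kg.
Tool frame: the origin (TCP) lies at the very end of the fingers, on their centre line; the grasp point (between the pads) lies 19 mm behind it; z points along the fingers, y is the line along which they close (so a half turn about z gives the same grasp; the last joint's range is limited). The gripper opens to 87 mm and grips with 3 to 60 N. Pads are 19 mm wide; open, the fingers measure 117 mm over their backs; the gripper's body (75 mm by 190 mm) begins 51 mm behind the grasp point.
Start: joints at [66.412, 18.392, -4.016, 83.108, 1.295, 78.541, -3.26], TCP at [0.268, -0.592, 0.223] pointing down, gripper open.
Joint ranges: [-163.93, 163.93], [-17.29, 119.83], [-79.2, 71.16], [3.27, 140.29], [-89.18, 269.18], [5.43, 117.66], [-154.24, 154.24]. Speed limits (degrees/s): [147.25, 147.25, 180, 180, 180, 180, 180].

## Interface

Orientations are given as [roll, pitch, yaw] about the fixed x, y, z axes, in that order (R = Rz(yaw) Ry(pitch) Rx(roll)).
In Python, from cell import get_obs, read_camera, sign_off, silhouettes gives the robot as it stands.
- The arm moves only by the tool play_rows, never from a script. Its argument "steps" is a list that holds one entry, the list of rows, each a list of 7 numbers: the shift along the tool's x, y, z in m, then the turn, a rotation vector about the tool's x, y, z in rad, then the finger opening in m, from 0 to 0.087. A call has 1 to 12 rows; each row shifts and turns the commanded pose from where the row before left it, along the tool's axes as they then stand; what a row does not reach is not made up. A row lasts 1/10 s, in which the tool goes at most 50 mm and 8.59 degrees, less where a joint would pass 70% of its speed; a pose out of reach is approached as far as the arm can. A call is refused whole if a number of a shift passes 0.05 or a number of a turn 0.15, either way. A call with a gripper value outside its range is refused whole. The fingers move at their own pace and stop on an object; "force" is the grip in N (left out, the last holds). Time passes only in rows, so rows that do not move let the fingers close. It gives the time, the measured TCP pose, the force, the opening and the grip force at its end, in the units of the state.
- get_obs(): the state, without advancing time (a new reading comes with each control period).
- read_camera(name): name is "scene" or "top" or "wrist"; returns a dict with "frame" (400x640x3 uint8, red, green, blue), "intrinsics" (3x3 intrinsics, pixels), "view" (4x4, takes a point from world to camera coordinates). Camera axes: x right, y up, looking along -z (the intrinsics and any distortion apply to the point x, -y, -z); pixel columns grow to the right and rows downward; lengths in m; the calibration is good to about 2 mm. A picture is of the moment at which its call begins. There is no depth.
- sign_off(): hands the job in; it is judged then, once.
Trained networks look in the newest picture that a camera, given by its name, has taken for a name from the list of things; names that differ only in an ending like _2 or _b are one class to them, and where a whole thing is asked for, a point or a joint stands for the part that bears it (a point fixed in the world has none). Each returns a list of dicts, best first, with "p" (0 to 1); they miss things now and then, are a little off and sometimes report something else, mostly with a low value. They report only what shows in the picture. A call takes as long as a camera call.
- silhouettes(camera, name): "pixels" (400x640 bool, what is visible of it) and "extent" ([left, top, right, bottom] in pixels, round what is visible of it).
The state is a dict: "time_s": time; "qpos": joint angles; "joint_velocities": joint speeds; "effort": joint torques, N m; "tool_pos": TCP position; "tool_rot": TCP orientation; "force": force on the tool from outside, world axes, zero at the start; "wrist_torque": the same for the moment, N m; "grip_width": finger opening in m; "grasp_force": force on a finger pad.
Only numpy, scipy, OpenCV 4.12 (cv2) and the standard library are available. Lean on these libraries where they do the work, as an engineer would, in place of code of your own. Each camera call takes 0.05 s, during which the arm holds its last target. There are 200 camera calls.

## Working session

There is one attempt and no reset: what is moved stays moved. The work goes in short steps, Python scripts to look and compute and a tool call to move; the robot and the scene stay as the last step left them, time stands still between calls to the robot, and variables do not carry over. Pictures are saved under pics/ and viewed, at most 10 in all, crops included, and the job is handed in when it is done.

Besides the shell and the picture viewer there is one more tool, called after "Request:" as a command line: name --argument value ..., lists and objects as JSON in quotes. play_rows: Moves the arm, as the interface text tells. Its arguments: {"type":"object","properties":{"steps":{"type":"array","items":{"type":"array","items":{"type":"array","items":{"type":"number"}}}},"force":{"type":"number"}},"required":["steps"]}

```bash
mkdir -p pics; ls; python3 - <<'E'
from cell import *
import cv2, numpy as np
o=get_obs(); print({k:np.round(v,3).tolist() for k,v in o.items()})
ims=[]
for n in ["scene","top"]:
    c=read_camera(n); np.save(f"{n}_v.npy",c["view"]); np.save(f"{n}_k.npy",c["intrinsics"])
    print(n,np.round(c["intrinsics"],1).tolist(),np.round(c["view"],3).tolist(), [k for k in c])
    cv2.imwrite(f"pics/{n}0.png",c["frame"][:,:,::-1])
    for t in ["centrifuge","rotor_mid","lid","start_knob","slide_box_mid","timer_mid","lysing_bottle_mid","rotor_grip","spindle"]:
        try:
            for d in silhouettes(n,t)[:2]: 
                ys,xs=np.nonzero(d["pixels"]); print(n,t,round(d["p"],2),d["extent"],xs.mean().round(1),ys.mean().round(1))
        except Exception as e: print(t,e)
E
```

```text
pics
{'time_s': 0.0, 'qpos': [66.413, 18.438, -4.016, 83.176, 1.295, 78.54, -3.261], 'joint_velocities': [-0.061, -0.045, -0.063, 0.104, 0.096, 0.06, 0.107], 'effort': [0.0, -49.129, -0.404, -31.253, -0.064, 0.044, 0.0], 'tool_pos': [0.268, -0.591, 0.221], 'tool_rot': [-179.891, 0.006, 24.396], 'force': [-0.0, -0.089, -0.433], 'wrist_torque': [-0.034, 0.025, -0.004], 'grasp_force': 0.0, 'grip_width': 0.087}
scene [[447.5, 0.0, 318.2], [0.0, 447.5, 198.8], [0.0, 0.0, 1.0]] [[-0.693, -0.721, -0.006, 0.309], [0.305, -0.301, 0.903, -0.291], [-0.653, 0.624, 0.429, -1.011], [0.0, 0.0, 0.0, 1.0]] ['frame', 'intrinsics', 'view']
scene centrifuge 0.83 [235.4, 131.8, 355.6, 278.4] 290.5 208.7
scene centrifuge 0.4 [374.8, 196.9, 408.3, 229.4] 391.3 214.8
scene rotor_mid 0.68 [372.8, 200.2, 406.7, 226.5] 391.6 214.9
scene start_knob 0.63 [254.6, 226.0, 274.5, 248.7] 262.4 236.4
scene start_knob 0.47 [374.1, 198.8, 409.4, 227.7] 391.7 214.6
scene slide_box_mid 0.19 [372.9, 199.1, 409.3, 225.2] 391.7 214.8
scene slide_box_mid 0.19 [412.2, 179.0, 428.2, 201.9] 422.6 189.3
scene timer_mid 0.73 [412.
[... 349 characters left out ...]
-0.589], [-0.168, -0.027, 0.985, -1.269], [0.0, 0.0, 0.0, 1.0]] ['frame', 'intrinsics', 'view']
top centrifuge 0.94 [229.4, 148.6, 331.8, 261.5] 284.5 204.8
top rotor_mid 0.79 [371.5, 232.5, 409.9, 273.0] 393.0 250.2
top lid 0.78 [254.3, 149.5, 330.2, 186.4] 294.9 166.7
top start_knob 0.56 [229.7, 204.6, 251.5, 223.4] 241.7 216.0
top slide_box_mid 0.81 [165.3, 179.2, 195.5, 214.4] 180.8 196.1
top timer_mid 0.84 [454.7, 227.2, 481.8, 250.8] 467.0 239.4
top lysing_bottle_mid 0.61 [172.4, 137.0, 198.8, 158.0] 185.7 147.6
top rotor_grip 0.63 [370.7, 229.6, 412.1, 271.4] 393.2 250.4
top spindle 0.98 [228.1, 146.3, 331.7, 260.8] 284.4 204.9
top spindle 0.74 [232.8, 207.7, 251.3, 222.4] 241.7 215.6
```

View images.

```bash
python3 - <<'E'
import cv2,numpy as np
t=cv2.imread("pics/top0.png")[120:300,140:500]; s=cv2.imread("pics/scene0.png")[110:300,140:460]
cv2.imwrite("pics/a.png",cv2.resize(t,None,fx=2.2,fy=2.2,interpolation=cv2.INTER_CUBIC))
cv2.imwrite("pics/b.png",cv2.resize(s,None,fx=2.5,fy=2.5,interpolation=cv2.INTER_CUBIC))
E
```

```text
(no output)
```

View pics/a.png

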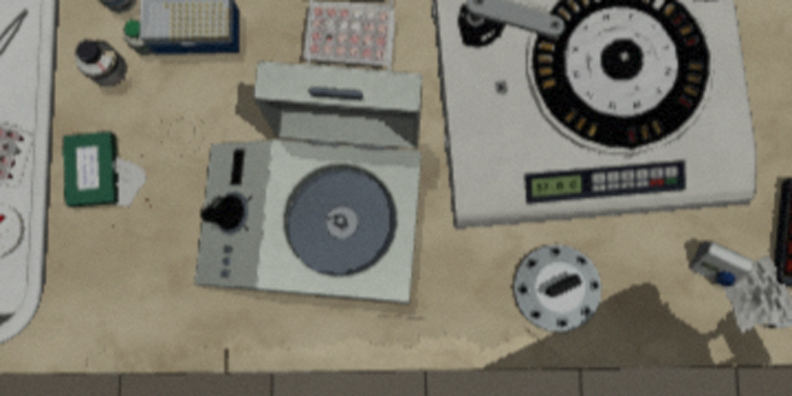

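View pics/b.png

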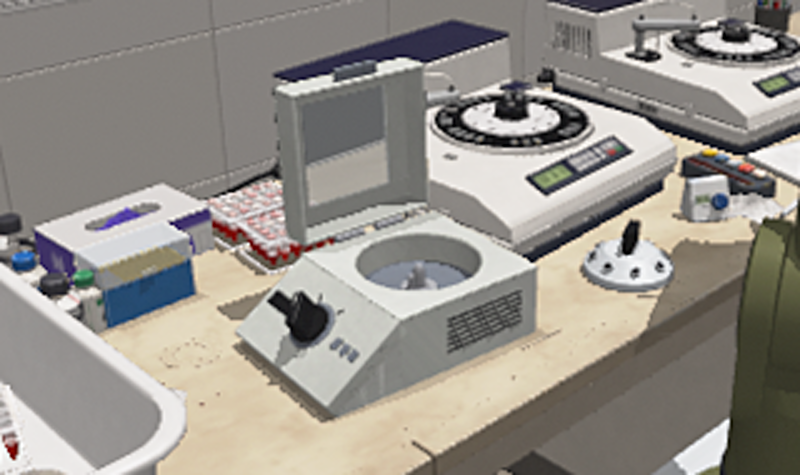

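```bash
cat > h.py <<'E'
import numpy as np, cv2
from cell import *
from scipy.optimize import minimize
from scipy.spatial.transform import Rotation as R
def proj(P,K,V):
    P=np.atleast_2d(P); c=P@V[:3,:3].T+V[:3,3]
    return np.c_[K[0,0]*c[:,0]/-c[:,2]+K[0,2], K[1,1]*-c[:,1]/-c[:,2]+K[1,2]]
def back(u,v,z,K,V):
    d=V[:3,:3].T@np.array([(u-K[0,2])/K[0,0],-(v-K[1,2])/K[1,1],-1.]); o=-V[:3,:3].T@V[:3,3]
    return o+d*(z-o[2])/d[2]
def cw(p,P):  # centrifuge -> world, p=x,y,yaw(rad)
    c,s=np.cos(p[2]),np.sin(p[2]); P=np.atleast_2d(P).astype(float)
    return np.c_[p[0]+c*P[:,0]-s*P[:,1],p[1]+s*P[:,0]+c*P[:,1],P[:,2]]
B=np.array([[x,y,z] for x in(-.1,.1) for y in(-.1,.1) for z in(0,.09)])
W=np.array([[x,y,z] for y in(-.1,.1) for x,z in((-.2,0),(-.2,.02),(-.1,.09),(-.1,0))])
def lidpts(a):
    P=np.array([[x,l,n] for x in(-.095,.095) for l in(0,.196) for n in(0,.046)])
    # along-lid direction at angle a: shut -> -y ; open -> +z ; outward: shut +z ; open +y
    return np.c_[P[:,0],.1-P[:,1]*np.cos(a)+P[:,2]*np.sin(a),.091+P[:,1]*np.sin(a)+P[:,2]*np.cos(a)]
E
python3 - <<'E'
from h import *
M={}
for n in ["top","scene"]:
    c=read_camera(n); d=silhouettes(n,"centrifuge")[0]; M[n]=(c["intrinsics"],c["view"],d["pixels"])
K,V,_=M["top"]
def mask(p,K,V):
    m=np.zeros((400*4,640*4),np.uint8)
    for P in (B,W,lidpts(p[3])):
        h=cv2.convexHull((proj(cw(p,P),K,V)*4+1.5).astype(np.int32)); cv2.fillConvexPoly(m,h,1)
    return cv2.resize(m.astype(np.float32),(640,400),interpolation=cv2.INTER_AREA)
def cost(p,names=("top","scene")):
    return sum(np.abs(mask(p,*M[n][:2])-M[n][2]).sum()/M[n][2].sum() for n in names)
s=back(295,220.5,.075,K,V); print("spindle guess",s)
for names in (("top",),("top","scene")):
  best=None
  for y0 in(-1.5,-1.65):
   for a in(1.45,1.6,1.75):
    r=minimize(cost,[s[0],s[1],y0,a],args=(names,),method="Nelder-Mead",options=dict(initial_simplex=np.array([s[0],s[1],y0,a])+np.vstack([np.zeros(4),np.diag([.01,.01,.08,.08])]),xatol=1e-4,fatol=1e-5))
    if best is None or r.fun<best.fun: best=r
  p=best.x; print(names,np.round(p,4),np.degrees(p[2]),best.fun)
np.save("cf.npy",p)
print("spindle px",proj(cw(p,[[0,0,.083]]),K,V), "knob px",proj(cw(p,[[-.15,0,.055]]),K,V))
r=silhouettes("top","rotor_mid")[0]["pixels"]; ys,xs=np.nonzero(r)
print("rotor",back(xs.mean(),ys.mean(),.02,K,V), r.sum())
for n,z in (("slide_box_mid",.015),("timer_mid",.03),("lysing_bottle_mid",.05)):
    q=silhouettes("top",n)[0]; ys,xs=np.nonzero(q["pixels"]); print(n,back(xs.mean(),ys.mean(),z,K,V))
print(get_obs()["time_s"])
E
```

```text
spindle guess [ 0.5166027  -0.02746724  0.075     ]
('top',) [ 0.5216 -0.0282 -1.6612  1.5847] -95.1794945535174 0.03332076209632361
('top', 'scene') [ 0.5221 -0.0294 -1.652   1.5819] -94.65181501010409 0.08373552834827336
spindle px [[295.45930301 218.29650734]] knob px [[246.43353147 216.1080718 ]]
rotor [ 0.4284276  -0.31956633  0.02      ] 1271
slide_box_mid [0.60510423 0.33525594 0.015     ]
timer_mid [ 0.45828611 -0.53906689  0.03      ]
lysing_bottle_mid [0.56775249 0.00607993 0.05      ]
1.4
```

Request:
play_rows --steps '[[[0.032,-0.0225,0,0,0,0,0.087],[0.032,-0.0225,0,0,0,0,0.087],[0.032,-0.0225,0,0,0,0,0.087],[0.032,-0.0225,0,0,0,0,0.087],[0.032,-0.0225,0,0,0,0,0.087],[0.032,-0.0225,0,0,0,0,0.087],[0.032,-0.0225,0,0,0,0,0.087],[0.032,-0.0225,0,0,0,0,0.087],[0,0,0,0,0,0,0.087]]]'

```text
time_s: 2.3
tool_pos: [0.4312, -0.316, 0.2231]
tool_rot: [-180.0, -0.2, 25.0]
force: [0.7, 0.8, -0.1]
grip_width: 0.087
grasp_force: 0.0
```

```bash
python3 - <<'E'
from h import *
o=get_obs(); print(o["time_s"],o["tool_pos"],o["tool_rot"],o["qpos"])
c=read_camera("wrist"); cv2.imwrite("pics/w1.png",c["frame"][:,:,::-1]); np.savez("w1.npz",K=c["intrinsics"],V=c["view"],f=c["frame"])
print(c["intrinsics"],c["view"])
for t in("rotor_mid",):
  for d in silhouettes("wrist",t)[:2]: 
    ys,xs=np.nonzero(d["pixels"]); print(t,d["p"],d["extent"],xs.mean(),ys.mean())
E
```

```text
2.3 [ 0.43124875 -0.31596117  0.22311763] [-1.79956360e+02 -1.70020057e-01  2.49752705e+01] [ 48.82825082   5.04949736 -16.22839067  99.07299729   1.28040794
  76.02690907 -32.67308969]
[[300.3601674    0.         319.32255849]
 [  0.         300.3601674  198.46549328]
 [  0.           0.           1.        ]] [[ 4.22767621e-01 -9.06237699e-01  8.78146639e-04 -4.69794637e-01]
 [ 8.79222183e-01  4.09929430e-01 -2.42747225e-01 -2.21013710e-01]
 [ 2.19626709e-01  1.03397753e-01  9.70089178e-01 -4.52041381e-01]
 [ 0.00000000e+00  0.00000000e+00  0.00000000e+00  1.00000000e+00]]
rotor_mid 0.75 [275.4, 133.8, 370.1, 224.0] 322.17879091039015 178.57110190081463
```

View pics/w1.png

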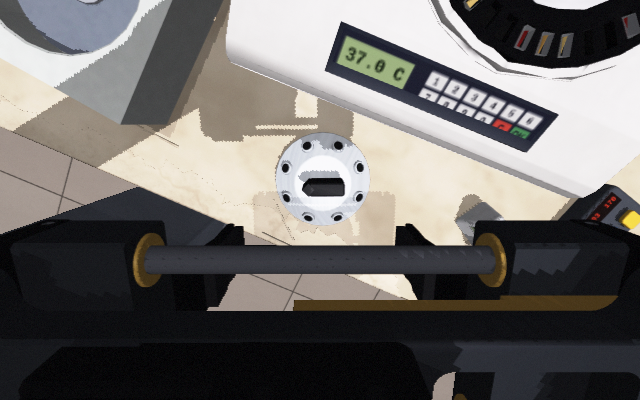

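```bash
python3 - <<'E'
from h import *
w=np.load("w1.npz"); K,V,f=w["K"],w["V"],w["f"]
cv2.imwrite("pics/w1z.png",cv2.resize(f[125:235,265:380,::-1],None,fx=5,fy=5,interpolation=cv2.INTER_CUBIC))
g=f.max(2); m=np.zeros_like(g); m[165:200,285:360]=(g[165:200,285:360]<60)
n,l,s,c=cv2.connectedComponentsWithStats(m); i=1+s[1:,4].argmax(); ys,xs=np.nonzero(l==i)
rows=[(y,xs[ys==y].min(),xs[ys==y].max()) for y in range(ys.min(),ys.max()+1)]; print(rows)
r=cv2.minAreaRect(np.c_[xs,ys].astype(np.int32)); print(r)
print([back(u,v,.06,K,V).round(4) for u,v in((xs.min(),187),(xs.max(),187),c[i])])
print("disc c",back(322.2,178.6,.018,K,V))
E
```

```text
[(178, np.int64(312), np.int64(340)), (179, np.int64(308), np.int64(341)), (180, np.int64(307), np.int64(342)), (181, np.int64(306), np.int64(342)), (182, np.int64(305), np.int64(343)), (183, np.int64(304), np.int64(342)), (184, np.int64(304), np.int64(343)), (185, np.int64(303), np.int64(343)), (186, np.int64(303), np.int64(343)), (187, np.int64(303), np.int64(343)), (188, np.int64(302), np.int64(343)), (189, np.int64(302), np.int64(343)), (190, np.int64(303), np.int64(343)), (191, np.int64(304), np.int64(343)), (192, np.int64(305), np.int64(343)), (193, np.int64(307), np.int64(343)), (194, np.int64(307), np.int64(343)), (195, np.int64(309), np.int64(342))]
((322.5, 186.5), (17.0, 41.0), 90.0)
[array([ 0.4223, -0.3002,  0.06  ]), array([ 0.4415, -0.3413,  0.06  ]), array([ 0.433 , -0.3207,  0.06  ])]
disc c [ 0.43358183 -0.32005123  0.018     ]
```

View pics/w1z.png

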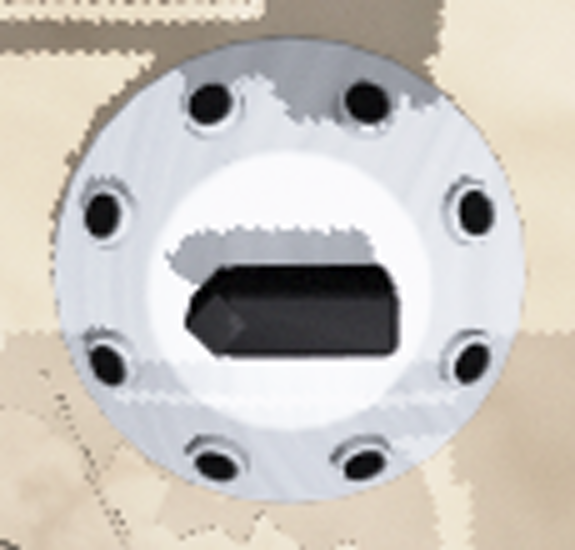

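```bash
python3 - <<'E'
from h import *
w=np.load("w1.npz"); K,V=w["K"],w["V"]
e=back(344.7,191,.066,K,V);t=back(302.4,191,.066,K,V)
x=(e-t)/np.linalg.norm(e-t); print("len",np.linalg.norm(e-t),np.degrees(np.arctan2(x[1],x[0])),"grip",e-.022*x,"axis",e-.024*x)
for z in(.01,.02,.03): print(z,back(322.2,178.6,z,K,V), np.linalg.norm(back(275.4,178.6,z,K,V)-back(370.1,178.6,z,K,V)))
print("campos",-V[:3,:3].T@V[:3,3])
E
```

```text
len 0.046065942251688335 -65.00181651388893 grip [ 0.42990685 -0.32400347  0.066     ] axis [ 0.42906167 -0.32219083  0.066     ]
0.01 [ 0.43230472 -0.32074053  0.01      ] 0.11998710410009365
0.02 [ 0.43390111 -0.31987891  0.02      ] 0.11678985688407865
0.03 [ 0.4354975  -0.31901729  0.03      ] 0.11359260966806374
campos [ 0.49221448 -0.28840552  0.38528254]
```

Request:
play_rows --steps '[[[-0.0027,0.0067,0.01,0,0,-0.1428,0.087],[0,0,0.01,0,0,-0.1428,0.087],[0,0,0.01,0,0,-0.1428,0.087],[0,0,0.01,0,0,-0.1428,0.087],[0,0,0.01,0,0,-0.1428,0.087],[0,0,0.01,0,0,-0.1428,0.087],[0,0,0.01,0,0,-0.1428,0.087],[0,0,0.01,0,0,-0.1428,0.087],[0,0,0.01,0,0,-0.1428,0.087],[0,0,0.01,0,0,-0.1428,0.07],[0,0,0.01,0,0,-0.1428,0.06],[0,0,0,0,0,0,0.06]]]'

```text
time_s: 3.6
tool_pos: [0.4254, -0.3307, 0.111]
tool_rot: [-179.9, -0.1, 114.3]
force: [0.3, 0.4, 0.1]
grip_width: 0.0703
grasp_force: 0.0
```

```bash
python3 - <<'E'
from h import *
o=get_obs(); print(o["time_s"],o["tool_pos"],o["tool_rot"],o["qpos"])
c=read_camera("wrist"); K,V=c["intrinsics"],c["view"]; cv2.imwrite("pics/w2.png",c["frame"][:,:,::-1])
T=R.from_euler('xyz',o["tool_rot"],degrees=True).as_matrix()
for n,P in (("grip",[.4316,-.3232,.066]),("tip",o["tool_pos"])): print(n,proj(P,K,V))
d=silhouettes("wrist","rotor_mid")[0]; print(d["extent"])
E
```

```text
3.6 [ 0.42544154 -0.33073306  0.11102153] [-1.79891162e+02 -1.31121638e-01  1.14250335e+02] [ 54.43129997  11.16438637 -21.40819105 106.04073879   4.54242363
  63.78866595  55.6212525 ]
grip [[330.61706935 210.64758218]]
tip [[318.11008924 240.00798279]]
[261.9, 123.2, 396.4, 243.2]
```

View pics/w2.png

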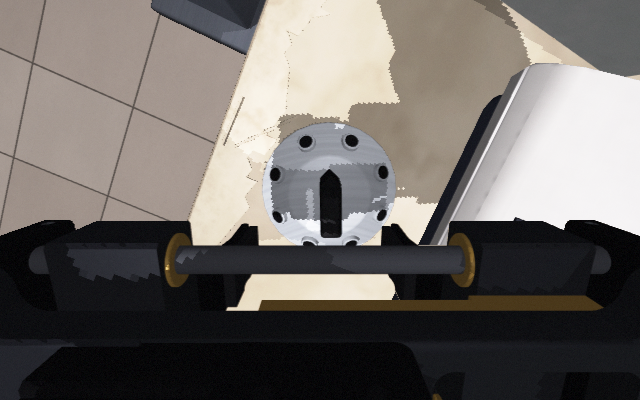

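Request:
play_rows --steps '[[[0.0043,0.0087,0,0,0,-0.013,0.06],[0,0,0.02,0,0,0,0.06],[0,0,0.02,0,0,0,0.06],[0,0,0.0,0,0,0,0.06],[0,0,0,0,0,0,0.06]]]'

```text
time_s: 4.2
tool_pos: [0.4342, -0.3218, 0.0731]
tool_rot: [180.0, 0.0, 115.1]
force: [-0.3, 0.1, -0.1]
grip_width: 0.0599
grasp_force: 0.0
```

```bash
python3 - <<'E'
from h import *
o=get_obs(); print(o["time_s"],o["tool_pos"],o["tool_rot"])
c=read_camera("wrist"); K,V=c["intrinsics"],c["view"]
T=R.from_euler('xyz',o["tool_rot"],degrees=True).as_matrix()
f=c["frame"]; g=f.max(2); m=np.zeros_like(g); m[130:243,300:360]=g[130:243,300:360]<70
n,l,s,ce=cv2.connectedComponentsWithStats(m); i=1+s[1:,4].argmax(); ys,xs=np.nonzero(l==i)
print(s[i],[(y,xs[ys==y].min(),xs[ys==y].max()) for y in range(ys.min(),ys.max()+1,6)])
for z in (.066,):
  tip=back(xs[ys==ys.min()].mean(),ys.min(),z,K,V); print("tip in tool",T.T@(tip-o["tool_pos"]))
print(T.T@(-V[:3,:3].T@V[:3,3]-o["tool_pos"]))
E
```

```text
4.2 [ 0.43418879 -0.32178791  0.07311825] [1.79986963e+02 8.73857518e-03 1.15129760e+02]
[ 300  184   27   59 1354] [(184, np.int64(313), np.int64(315)), (190, np.int64(307), np.int64(321)), (196, np.int64(303), np.int64(325)), (202, np.int64(301), np.int64(325)), (208, np.int64(301), np.int64(325)), (214, np.int64(300), np.int64(325)), (220, np.int64(300), np.int64(325)), (226, np.int64(301), np.int64(325)), (232, np.int64(301), np.int64(325)), (238, np.int64(301), np.int64(326))]
tip in tool [ 0.03145591 -0.00236258  0.00711292]
[ 0.06596293  0.00074844 -0.16198236]
```

Request:
play_rows --force 40 --steps '[[[0,-0.002,0.018,0,0,0,0.06],[0,0,0.017,0,0,0,0.06],[0,0,0,0,0,0,0.06],[0,0,0,0,0,0,0.03],[0,0,0,0,0,0,0.0],[0,0,0,0,0,0,0.0],[0,0,0,0,0,0,0.0],[0,0,0,0,0,0,0.0],[0,0,0,0,0,0,0.0]]]'

```text
time_s: 5.15
tool_pos: [0.4319, -0.3229, 0.0377]
tool_rot: [180.0, 0.0, 115.1]
force: [-0.2, -0.6, -0.2]
grip_width: 0.0201
grasp_force: 0.0
```

Request:
play_rows --steps '[[[0,0,0,0,0,0,0.0],[0,0,0,0,0,0,0.0],[0,0,0,0,0,0,0.0],[0,0,-0.01,0,0,0,0.0],[0,0,-0.025,0,0,0,0.0],[0,0,-0.03,0,0,0,0.0],[0,0,-0.03,0,0,0,0.0],[0,0,-0.03,0,0,0,0.0],[0,0,-0.025,0,0,0,0.0],[0,0,0,0,0,0,0.0]]]'

```text
time_s: 6.15
tool_pos: [0.4341, -0.3239, 0.1917]
tool_rot: [179.8, 0.4, 115.2]
force: [0.5, -0.6, -2.1]
grip_width: 0.0156
grasp_force: 40.0
```

Request:
play_rows --steps '[[[0.0224,0.0264,0,0,0,0,0.0],[0.0224,0.0264,0,0,0,0,0.0],[0.0224,0.0264,0,0,0,0,0.0],[0.0224,0.0264,0,0,0,0,0.0],[0.0224,0.0264,0,0,0,0,0.0],[0.0224,0.0264,0,0,0,0,0.0],[0,0,0,0,0,0.105,0.0],[0,0,0,0,0,0.105,0.0],[0,0,0,0,0,0.105,0.0],[0,0,0,0,0,0.105,0.0],[0,0,0,0,0,0.105,0.0],[0,0,0,0,0,0,0.0]]]'

```text
time_s: 7.35
tool_pos: [0.5174, -0.1335, 0.1861]
tool_rot: [-179.9, -0.0, 85.1]
force: [0.4, 0.9, -2.4]
grip_width: 0.0157
grasp_force: 40.0
```

```bash
python3 - <<'E'
from h import *
o=get_obs(); print(o["time_s"],o["tool_pos"],o["tool_rot"],o["qpos"])
c=read_camera("wrist"); K,V=c["intrinsics"],c["view"]; cv2.imwrite("pics/w3.png",c["frame"][:,:,::-1]); np.savez("w3.npz",K=K,V=V,f=c["frame"],p=o["tool_pos"],r=o["tool_rot"])
p=np.load("cf.npy"); print(proj(cw(p,[[0,0,.083],[-.1,-.1,.09],[-.1,.1,.09],[.1,-.1,.09],[-.15,0,.055]]),K,V))
E
```

```text
7.35 [ 0.5173721  -0.13347947  0.1860728 ] [-1.79875541e+02 -4.17376251e-02  8.50656392e+01] [ 39.14433232   7.45584067 -29.6066621  101.4702978    3.82790735
  72.20344548   3.63217268]
[[ 313.18774923   74.96999727]
 [ 172.98769503  -74.29013887]
 [ 450.71464662  -76.04277728]
 [ 201.07151743  195.2944979 ]
 [ 312.17058257 -122.35741192]]
```

View pics/w3.png

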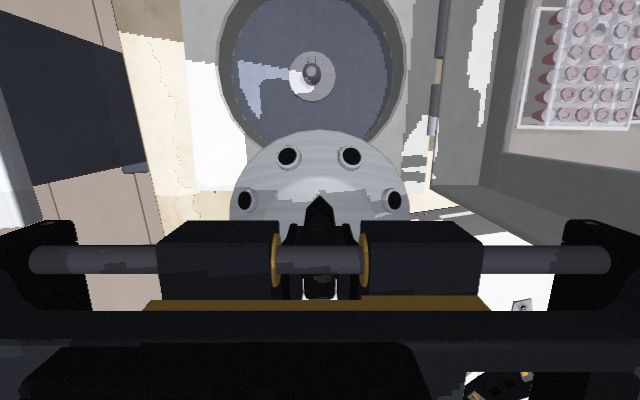

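```bash
python3 - <<'E'
from h import *
w=np.load("w3.npz"); K,V,f,p,r=[w[k] for k in "KVfpr"]
T=R.from_euler('xyz',r,degrees=True).as_matrix()
tl=lambda P: (T.T@(P-p)).round(4)
u0=p[2]-.0377
print("tip",tl(back(319,194.5,u0+.034,K,V)))
d=silhouettes("wrist","rotor_mid")[0]; print(d["p"],d["extent"])
m=d["pixels"]; pts=[]
for u in range(240,402,6):
    ys=np.nonzero(m[:,u])[0]
    if len(ys): pts.append((u,ys.min()))
from scipy.optimize import least_squares
for z in(.008,.014,.02):
    Q=np.array([T.T@(back(u,v,u0+z,K,V)-p) for u,v in pts])[:,:2]
    s=least_squares(lambda a:np.hypot(Q[:,0]-a[0],Q[:,1]-a[1])-a[2],[0,0,.06],loss="soft_l1",f_scale=.001)
    s2=least_squares(lambda a:np.hypot(Q[:,0]-a[0],Q[:,1]-a[1])-.06,[0,0],loss="soft_l1",f_scale=.001)
    print(z,s.x.round(4),s.cost,s2.x.round(4))
sp=back(311.5,72,.083,K,V); print("spindle tool",tl(sp),sp)
# chamber circle at deck height: edge of light deck vs dark wall
z=f[0:160,210:415]; cv2.imwrite("pics/w3z.png",cv2.resize(z[:,:,::-1],None,fx=3.7,fy=3.7,interpolation=cv2.INTER_CUBIC))
E
```

```text
tip [0.0266 0.0009 0.0037]
0.82 [226.7, 129.1, 410.2, 299.7]
0.008 [0.0022 0.0012 0.0599] 6.333713779448154e-07 [0.0021 0.0012]
0.014 [0.0042 0.0012 0.058 ] 5.952438735203993e-07 [0.002  0.0012]
0.02 [0.0062 0.0012 0.0561] 5.582235444546201e-07 [0.0019 0.0012]
spindle tool [ 0.1063 -0.0054  0.1032] [ 0.52094557 -0.0270232   0.083     ]
```

View pics/w3z.png

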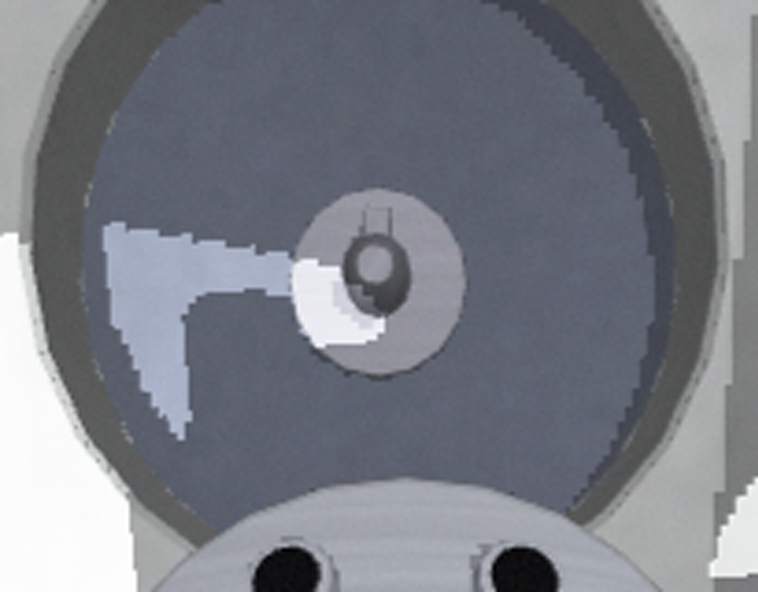

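Request:
play_rows --steps '[[[0.02,-0.0013,0,0,0,0,0.0],[0.025,-0.0013,0,0,0,0,0.0],[0.025,-0.0013,0,0,0,0,0.0],[0.025,-0.0013,0,0,0,0,0.0],[0.0096,-0.0014,0,0,0,0,0.0],[0,0,0,0,0,0,0.0],[0,0,0,0,0,0,0.0]]]'

```text
time_s: 8.15
tool_pos: [0.5205, -0.0307, 0.1873]
tool_rot: [-180.0, 0.1, 85.0]
force: [0.1, -0.4, -2.1]
grip_width: 0.016
grasp_force: 40.0
```

Request:
play_rows --steps '[[[0.0019,-0.0009,0.01,0,0,0,0.0],[0,0,0.02,0,0,0,0.0],[0,0,0.015,0,0,0,0.0],[0,0,0,0,0,0,0.0],[0,0,0,0,0,0,0.0],[0,0,0,0,0,0,0.0]]]'

```text
time_s: 8.75
tool_pos: [0.5205, -0.0274, 0.1432]
tool_rot: [179.9, 0.0, 85.0]
force: [0.2, 0.6, -2.6]
grip_width: 0.0151
grasp_force: 40.0
```

```bash
python3 - <<'E'
from h import *
for i in range(3):
    o=get_obs(); print(o["time_s"],o["tool_pos"],o["tool_rot"],o["force"])
    c=read_camera("wrist")
f=c["frame"]
cv2.imwrite("pics/w4.png",f[:,:,::-1])
for n in("scene",):
    c=read_camera(n); cv2.imwrite("pics/s4.png",c["frame"][:,:,::-1])
E
```

```text
8.75 [ 0.5205116  -0.02735243  0.1432236 ] [1.79928031e+02 1.77061510e-03 8.50464545e+01] [ 0.23235105  0.56035573 -2.64441943]
8.8 [ 0.52060998 -0.02727335  0.14339191] [1.79907388e+02 8.31199952e-03 8.50556381e+01] [ 0.62065229  0.26201095 -3.18913273]
8.85 [ 0.52056018 -0.02721875  0.14341113] [1.79907394e+02 1.14295606e-02 8.50568108e+01] [-0.63864787  0.07461442 -2.48310995]
```

Request:
play_rows --steps '[[[-0.0015,-0.0007,0.01,0,0,0,0.0],[0,0,0.01,0,0,0,0.0],[0,0,0.006,0,0,0,0.0],[0,0,0,0,0,0,0.0],[0,0,0,0,0,0,0.0],[0,0,0,0,0,0,0.0]]]'

```text
time_s: 9.55
tool_pos: [0.5193, -0.0285, 0.1168]
tool_rot: [180.0, 0.0, 85.1]
force: [-0.7, 0.4, -3.5]
grip_width: 0.0158
grasp_force: 40.0
```

Request:
play_rows --steps '[[[0,0,0.004,0,0,0,0.0],[0,0,0.003,0,0,0,0.0],[0,0,0,0,0,0,0.0],[0,0,0,0,0,0,0.0]]]'

```text
time_s: 9.95
tool_pos: [0.5189, -0.0286, 0.1094]
tool_rot: [-180.0, 0.0, 85.1]
force: [0.4, 0.1, -3.2]
grip_width: 0.0159
grasp_force: 40.0
```

Request:
play_rows --steps '[[[0,0.0005,0.004,0,0,0,0.0],[0,0,0.004,0,0,0,0.0],[0,0,0.003,0,0,0,0.0],[0,0,0,0,0,0,0.0],[0,0,0,0,0,0,0.0]]]'

```text
time_s: 10.45
tool_pos: [0.5195, -0.0286, 0.0984]
tool_rot: [-180.0, 0.0, 85.1]
force: [0.0, 0.7, -2.3]
grip_width: 0.0156
grasp_force: 40.0
```

Past the key top with no resistance; 5–6 mm left to the seat.

Request:
play_rows --steps '[[[0,0,0.003,0,0,0,0.0],[0,0,0.0025,0,0,0,0.0],[0,0,0.001,0,0,0,0.0],[0,0,0,0,0,0,0.0],[0,0,0,0,0,0,0.0]]]'

```text
time_s: 10.95
tool_pos: [0.5197, -0.0287, 0.0926]
tool_rot: [180.0, 0.0, 85.1]
force: [-2.3, -0.4, 4.6]
grip_width: 0.0158
grasp_force: 40.0
```

Request:
play_rows --steps '[[[0,0,0,0,0,0,0.045],[0,0,0,0,0,0,0.045],[0,0,0,0,0,0,0.045],[0,0,0,0,0,0,0.045],[0,0,-0.01,0,0,0,0.045],[0,0,-0.025,0,0,0,0.045],[0,0,-0.04,0,0,0,0.045],[-0.03,0,-0.04,0,0,0,0.045],[-0.04,0,-0.04,0,0,0,0.02],[-0.03,0,-0.04,0,0,0,0],[0,0,-0.03,0,0,0,0],[0,0,0,0,0,0,0]]]'

```text
time_s: 12.15
tool_pos: [0.5134, -0.1249, 0.318]
tool_rot: [179.5, 0.1, 84.9]
force: [1.1, 0.8, 0.6]
grip_width: 0.0206
grasp_force: 0.0
```

```bash
python3 - <<'E'
from h import *
o=get_obs(); print(o["time_s"],o["tool_pos"],o["tool_rot"],o["force"])
c=read_camera("wrist"); K,V,f=c["intrinsics"],c["view"],c["frame"]; np.savez("w5.npz",K=K,V=V,f=f)
t=read_camera("top"); np.savez("t5.npz",K=t["intrinsics"],V=t["view"],f=t["frame"])
a=f[0:250,100:560,::-1]; b=t["frame"][60:260,150:450,::-1]
a=cv2.resize(a,(400,217)); b=cv2.resize(b,None,fx=1.8,fy=1.8,interpolation=cv2.INTER_CUBIC)
im=np.zeros((217+b.shape[0],max(400,b.shape[1]),3),np.uint8); im[:217,:400]=a; im[217:,:b.shape[1]]=b
cv2.imwrite("pics/c5.png",im)
p=np.load("cf.npy"); print(proj(cw(p,[[0,0,.083]]),K,V))
E
```

```text
12.15 [ 0.51340925 -0.12492505  0.31799751] [1.79489809e+02 1.04774837e-01 8.49351667e+01] [1.06945457 0.82026918 0.59583927]
[[316.97515639  97.38327182]]
```

View pics/c5.png

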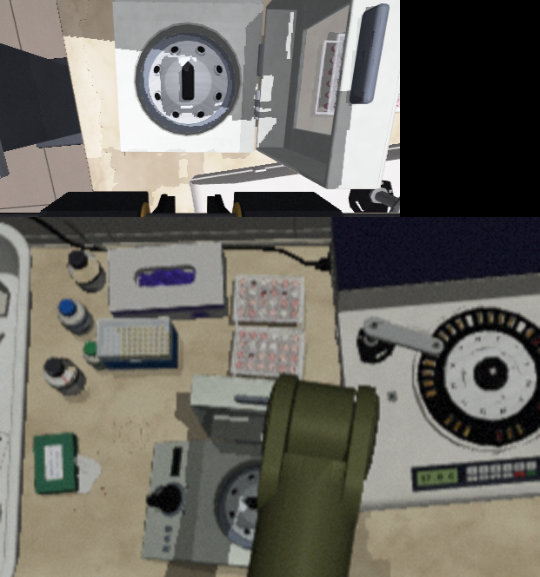

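Request:
play_rows --steps '[[[0.0195,0.03,-0.003,0,0,0,0],[0.0195,0.0367,-0.003,0,0,0,0],[0.0195,0.0367,-0.003,0,0,0,0],[0.0195,0.0367,-0.003,0,0,0,0],[0.0195,0.0367,0,0,0,0,0],[0,0.0067,0,0,0,0,0],[0,0,0,0,0,0,0],[0,0,0,0,0,0,0]]]'

```text
time_s: 13.05
tool_pos: [0.7016, -0.0424, 0.3236]
tool_rot: [-179.9, 0.0, 85.1]
force: [-0.1, -0.4, 0.6]
grip_width: 0.0006
grasp_force: 0.0
```

Request:
play_rows --steps '[[[0,0.006,0.01,0,0,0,0],[0,0,0.02,0,0,0,0],[0,0,0.025,0,0,0,0],[0,0,0.018,0,0,0,0],[0,0,0,0,0,0,0],[0,0,0,0,0,0,0]]]'

```text
time_s: 13.65
tool_pos: [0.7081, -0.0437, 0.2519]
tool_rot: [180.0, 0.0, 85.0]
force: [-1.0, 0.2, 0.2]
grip_width: 0.0005
grasp_force: 0.0
```

Request:
play_rows --steps '[[[0,-0.02,0,0,0,0,0],[0,-0.018,-0.002,0,0,0,0],[0,-0.018,-0.002,0,0,0,0],[0,-0.016,-0.001,0,0,0,0],[0,-0.016,0,0,0,0,0],[0,0,0,0,0,0,0],[0,0,0,0,0,0,0]]]'

```text
time_s: 14.35
tool_pos: [0.6214, -0.0356, 0.2579]
tool_rot: [179.9, 0.1, 85.0]
force: [-0.6, 0.6, 0.7]
grip_width: 0.0008
grasp_force: 0.0
```

Request:
play_rows --steps '[[[0,-0.0165,0.003,0,0,0,0],[0,-0.0165,0.0035,0,0,0,0],[0,-0.015,0.006,0,0,0,0],[0,-0.0155,0.0067,0,0,0,0],[0,-0.0135,0.009,0,0,0,0],[0,-0.014,0.0095,0,0,0,0],[0,0,0,0,0,0,0]]]'

```text
time_s: 15.05
tool_pos: [0.5293, -0.0273, 0.2182]
tool_rot: [-179.9, 0.0, 85.1]
force: [-0.4, 0.5, -0.1]
grip_width: 0.0005
grasp_force: 0.0
```

```bash
python3 - <<'E'
from h import *
o=get_obs(); print(o["time_s"],o["tool_pos"],o["tool_rot"],o["force"],o["wrist_torque"])
c=read_camera("scene"); w=read_camera("wrist")
cv2.imwrite("pics/s6.png",np.vstack([cv2.resize(c["frame"][80:300,140:480,::-1],(700,453)),cv2.resize(w["frame"][:,:,::-1],(240,150))[:, :] if 0 else np.zeros((1,700,3),np.uint8)]))
E
```

```text
15.05 [ 0.52927208 -0.02731118  0.21815137] [-1.79906144e+02  3.27371938e-02  8.50742430e+01] [-0.40651002  0.5215085  -0.09314431] [-0.0296366  -0.03696519  0.02671715]
```

View pics/s6.png

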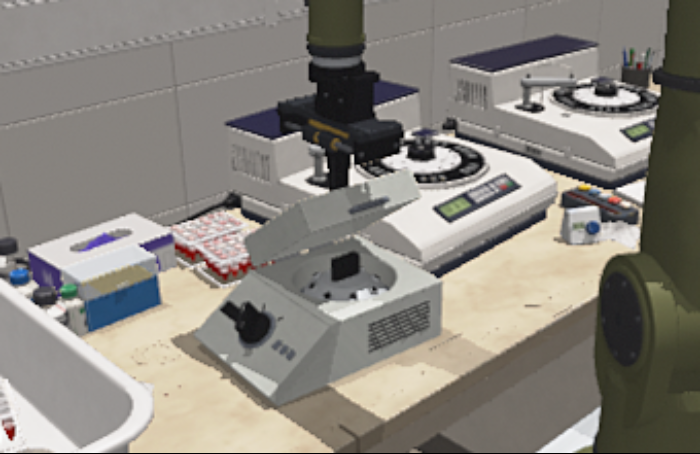

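Request:
play_rows --steps '[[[0,-0.012,0.0115,0,0,0,0],[0,-0.0115,0.012,0,0,0,0],[0,-0.009,0.014,0,0,0,0],[0,-0.009,0.014,0,0,0,0],[0,-0.006,0.0125,0,0,0,0],[0,-0.004,0.01,0,0,0,0],[0,0,0.006,0,0,0,0],[0,0,0,0,0,0,0],[0,0,0,0,0,0,0]]]'

```text
time_s: 16.05
tool_pos: [0.4794, -0.0231, 0.1388]
tool_rot: [180.0, -0.0, 85.1]
force: [-0.1, -0.3, -0.5]
grip_width: 0.0007
grasp_force: 0.0
```

Request:
play_rows --steps '[[[0,0,0.002,0,0,0,0],[0,0,0.002,0,0,0,0],[0,0,0,0,0,0,0],[0,0,0,0,0,0,0]]]'

```text
time_s: 16.45
tool_pos: [0.4795, -0.0231, 0.1361]
tool_rot: [179.9, 0.0, 85.1]
force: [-2.0, 0.2, 7.6]
grip_width: 0.0008
grasp_force: 3.8
```

Request:
play_rows --steps '[[[0,0,-0.01,0,0,0,0],[0,0,-0.03,0,0,0,0],[0.014,0.009,-0.03,0,0,0,0.0],[0.014,0.009,-0.03,0,0,0,0.0],[0.014,0.009,-0.03,0,0,0,0.0],[0.014,0.009,-0.015,0,0,0,0.0],[0,0,0,0,0,0,0.03],[0,0,0,0,0,0,0.03],[0,0,0,0,0,0,0.03]]]'

```text
time_s: 17.35
tool_pos: [0.5186, 0.0286, 0.2784]
tool_rot: [-179.9, 0.0, 85.0]
force: [0.0, -0.7, -0.1]
grip_width: 0.0168
grasp_force: 0.0
```

```bash
python3 - <<'E'
from h import *
o=get_obs(); print(o["time_s"],o["tool_pos"],o["tool_rot"],o["qpos"])
w=read_camera("wrist"); K,V,f=w["intrinsics"],w["view"],w["frame"]
np.savez("w7.npz",K=K,V=V,f=f)
for d in silhouettes("wrist","start_knob")[:2]:
    ys,xs=np.nonzero(d["pixels"]); print(d["p"],d["extent"],xs.mean(),ys.mean())
p=[.5205,-.0283,np.radians(-94.8)]
e=35*np.pi/180; n=np.array([-np.sin(e),0,np.cos(e)]); s=np.array([np.cos(e),0,np.sin(e)])
print(proj(cw(p,[np.array([-.15,0,.055])+n*h for h in(0,.01,.04)]),K,V))
ims=[f[0:240,200:440,::-1]]
cv2.imwrite("pics/w7.png",cv2.resize(ims[0],None,fx=2.5,fy=2.5,interpolation=cv2.INTER_CUBIC))
E
```

```text
17.35 [0.51857229 0.02860455 0.27840869] [-1.79867444e+02  4.92578033e-02  8.49924598e+01] [ 31.12662015   3.15920405 -38.40446713  95.27078067   1.99952133
  82.39720519 -12.51250216]
0.74 [309.5, 61.4, 344.1, 112.9] 325.1001483679525 89.61646884272997
[[324.02900342  98.94150851]
 [324.12472329  93.36888458]
 [324.44452825  74.75046602]]
```

View pics/w7.png

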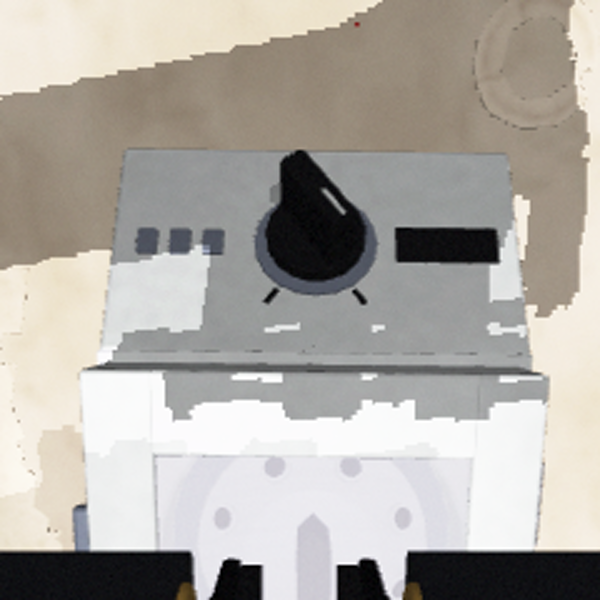

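Request:
play_rows --steps '[[[0.03,0.0015,0.007,0,0,0,0.05],[0.034,0.0015,0.008,0,0,0,0.05],[0.034,0.0015,0.008,0,0,0,0.05],[0.034,0.0015,0.008,0,0,0,0.05],[0.03,0.0015,0.007,0,0,0,0.05],[0,0,0,0,-0.1222,0,0.05],[0,0,0,0,-0.1222,0,0.05],[0,0,0,0,-0.1222,0,0.05],[0,0,0,0,-0.1222,0,0.05],[0,0,0,0,-0.1222,0,0.05],[0,0,0,0,0,0,0.05],[0,0,0,0,0,0,0.05]]]'

```text
time_s: 18.65
tool_pos: [0.5407, 0.1905, 0.2406]
tool_rot: [-179.9, 35.0, 85.2]
force: [-0.2, -0.9, -0.3]
grip_width: 0.0498
grasp_force: 0.0
```

Request:
play_rows --steps '[[[0,0,0,0,0,-0.12,0.05],[0,0,0,0,0,-0.12,0.05],[0,0,0,0,0,-0.12,0.05],[0,0,0,0,0,-0.12,0.05],[0,0,0,0,0,-0.12,0.05],[0,0,0,0,0,0,0.05],[0,0,0,0,0,0,0.05]]]'

```text
time_s: 19.35
tool_pos: [0.5416, 0.1887, 0.2427]
tool_rot: [-158.6, 28.3, 124.5]
force: [0.6, 0.0, 0.0]
grip_width: 0.05
grasp_force: 0.0
```

```bash
cat > k.py <<'E'
from h import *
import sys
o=get_obs(); T=R.from_euler('xyz',o["tool_rot"],degrees=True).as_matrix()
a=np.radians(-95.4); xc=np.array([np.cos(a),np.sin(a),0]); e=np.radians(35); z=np.array([0,0,1.])
n=-xc*np.sin(e)+z*np.cos(e); s=xc*np.cos(e)+z*np.sin(e)
ph=float(sys.argv[1]); h=float(sys.argv[2])
P=np.array([.535,.1218,.055])+n*h
tx=-R.from_rotvec(n*ph).apply(s); D=np.c_[tx,np.cross(-n,tx),-n]
print(o["time_s"],o["tool_pos"],o["qpos"].round(1) if hasattr(o["qpos"],"round") else o["qpos"],"F",np.round(o["force"],1))
print("shift tool",(T.T@(P-o["tool_pos"])).round(4),"turn tool",R.from_matrix(T.T@D).as_rotvec().round(3))
E
python3 k.py .6 .094; python3 k.py .6 .014
```

```text
19.35 [0.54160362 0.18872641 0.24273263] [ -5.6  31.4 -46.5  79.4  41.7 108.2 -21.9] F [0.6 0.  0. ]
shift tool [0.0437 0.0291 0.0984] turn tool [0.004 0.002 0.   ]
19.35 [0.54160362 0.18872641 0.24273263] [ -5.6  31.4 -46.5  79.4  41.7 108.2 -21.9] F [0.6 0.  0. ]
shift tool [0.0439 0.0287 0.1784] turn tool [0.004 0.002 0.   ]
```

Request:
play_rows --steps '[[[0.011,0.0073,0.0246,0,0,0,0.05],[0.011,0.0073,0.0246,0,0,0,0.05],[0.011,0.0073,0.0246,0,0,0,0.05],[0.011,0.0073,0.0246,0,0,0,0.05],[0,0,0,0,0,0,0.05],[0,0,0,0,0,0,0.05],[0,0,0,0,0,0,0.05]]]'

```text
time_s: 20.05
tool_pos: [0.5399, 0.178, 0.1327]
tool_rot: [-158.6, 28.3, 124.8]
force: [-0.1, 0.5, 0.1]
grip_width: 0.0502
grasp_force: 0.0
```

```bash
python3 k.py .6 .014; python3 - <<'E'
from h import *
o=get_obs(); T=R.from_euler('xyz',o["tool_rot"],degrees=True).as_matrix()
c=read_camera("wrist"); K,V=c["intrinsics"],c["view"]; d=silhouettes("wrist","start_knob")
for q in d[:2]:
  ys,xs=np.nonzero(q["pixels"]); print(q["p"],q["extent"],xs.mean(),ys.mean())
a=np.array(o["tool_pos"])
# expected knob axis base/top: TCP is ~.08+.. above; print pixel of points along tool z
for zz in(.054,.084,.094): print(zz,proj(a+T@[0,0,zz],K,V))
f=c["frame"]; cv2.imwrite("pics/w8.png",f[:,:,::-1]); g=f.max(2)
for v in range(120,246,8):
    r=np.nonzero(g[v,200:440]<45)[0]+200; print(v,(r.min(),r.max(),len(r)) if len(r) else None)
E
```

```text
20.05 [0.53988912 0.17798082 0.13267431] [ -4.9  35.7 -45.   87.1  43.6  98.8 -27.1] F [-0.1  0.5  0.1]
shift tool [-0.0014 -0.0011  0.082 ] turn tool [0.006 0.002 0.004]
0.73 [292.9, 175.0, 344.8, 238.9] 318.2516339869281 203.72099673202615
0.054 [[318.40773795 212.71721762]]
0.084 [[318.52828787 202.35158784]]
0.094 [[318.56257665 199.40322578]]
120 None
128 None
136 None
144 None
152 None
160 None
168 None
176 (np.int64(308), np.int64(328), 21)
184 (np.int64(297), np.int64(339), 43)
192 (np.int64(293), np.int64(344), 52)
200 (np.int64(292), np.int64(345), 54)
208 (np.int64(292), np.int64(344), 53)
216 (np.int64(276), np.int64(340), 46)
224 (np.int64(200), np.int64(439), 99)
232 (np.int64(200), np.int64(439), 116)
240 (np.int64(200), np.int64(439), 83)
```

Request:
play_rows --steps '[[[0,0,0.02,0,0,0,0.05],[0,0,0.02,0,0,0,0.05],[0,0,0.02,0,0,0,0.05],[0,0,0.012,0,0,0,0.05],[0,0,0.006,0,0,0,0.05],[0,0,0,0,0,0,0.05],[0,0,0,0,0,0,0.05]]]'

```text
time_s: 20.85
tool_pos: [0.5356, 0.1336, 0.0676]
tool_rot: [-158.5, 28.3, 124.9]
force: [-0.1, -0.6, 0.3]
grip_width: 0.05
grasp_force: 0.0
```

```bash
python3 k.py .6 .014
```

```text
20.85 [0.53563964 0.13363015 0.06762588] [ -1.5  36.8 -43.6  93.9  45.8  91.5 -28.4] F [-0.1 -0.6  0.3]
shift tool [-0.0023 -0.001   0.0031] turn tool [0.005 0.002 0.006]
```

Request:
play_rows --force 60 --steps '[[[-0.001,0,0.001,0,0,0,0.03],[0,0,0,0,0,0,0.0],[0,0,0,0,0,0,0.0],[0,0,0,0,0,0,0.0],[0,0,0,0,0,0,0.0],[0,0,0,0,0,0,0.0],[0,0,0,0,0,0,0.0],[0,0,0,0,0,0,0.0],[0,0,0,0,0,0,0.0]]]'

```text
time_s: 21.75
tool_pos: [0.5354, 0.1314, 0.0667]
tool_rot: [-158.4, 28.3, 124.9]
force: [-0.9, 0.5, 2.0]
grip_width: 0.0136
grasp_force: 60.0
```

Request:
play_rows --steps '[[[0,0,0,0,0,0.1,0.0],[0,0,0,0,0,0.12,0.0],[0,0,0,0,0,0.12,0.0],[0,0,0,0,0,0.12,0.0],[0,0,0,0,0,0.12,0.0],[0,0,0,0,0,0.12,0.0],[0,0,0,0,0,0.12,0.0],[0,0,0,0,0,0.12,0.0],[0,0,0,0,0,0.12,0.0],[0,0,0,0,0,0.1,0.0],[0,0,0,0,0,0.05,0.0],[0,0,0,0,0,0,0.0]]]'

```text
time_s: 22.95
tool_pos: [0.5349, 0.1315, 0.0667]
tool_rot: [158.2, 28.2, 44.6]
force: [-2.4, 0.5, 3.0]
grip_width: 0.0134
grasp_force: 60.0
```

```bash
python3 k.py -.6 .014; python3 -c "
from cell import *
o=get_obs();print(o['wrist_torque'],o['grip_width'],o['grasp_force'])"
```

```text
22.95 [0.53491912 0.13146276 0.06672059] [ -9.   33.3 -32.7  94.4  40.5  87.9 -94.2] F [-2.4  0.5  3. ]
shift tool [-0.0004  0.0015  0.0011] turn tool [ 0.004 -0.001 -0.002]
[ 0.18731611  0.81514274 -0.3159689 ] 0.013444237883270786 60.00141327269375
```

Request:
play_rows --steps '[[[0,0,0,0,0,0.06,0.0],[0,0,0,0,0,0.04,0.0],[0,0,0,0,0,0,0.0],[0,0,0,0,0,0,0.0]]]'

```text
time_s: 23.35
tool_pos: [0.5351, 0.1317, 0.0666]
tool_rot: [155.5, 25.9, 38.9]
force: [-3.4, -0.3, 3.7]
grip_width: 0.0145
grasp_force: 60.0
```

```bash
python3 k.py -.6 .014; python3 -c "
from cell import *
import numpy as np
o=get_obs();t=o['wrist_torque'];print(t,np.dot(t,[.054,.571,.819]),o['grip_width'],o['grasp_force'])"
```

```text
23.35 [0.53513583 0.13167288 0.06656857] [ -9.6  33.1 -31.9  94.4  40.1  87.6 -99.5] F [-3.4 -0.3  3.7]
shift tool [-0.0006  0.0015  0.0011] turn tool [ 0.004 -0.002 -0.099]
[0.17740044 1.38663063 0.55522515] 1.2560751129181351 0.01447792151193397 60.00342666171491
```

Request:
play_rows --steps '[[[0,0,0,0,0,-0.04,0],[0,0,0,0,0,0,0],[0,0,0,0,0,0,0],[0,0,0,0,0,0,0],[0,0,0,0,0,0,0],[0,0,0,0,0,0,0],[0,0,0,0,0,0,0],[0,0,0,0,0,0,0],[0,0,0,0,0,0,0]]]'

```text
time_s: 24.25
tool_pos: [0.5352, 0.1317, 0.0666]
tool_rot: [156.5, 26.8, 41.0]
force: [-4.9, 0.3, 4.9]
grip_width: 0.0139
grasp_force: 60.0
```

Request:
play_rows --steps '[[[0,0,0,0,0,0,0.087],[0,0,0,0,0,0,0.087],[0,0,0,0,0,0,0.087],[0,0,0,0,0,0,0.087],[0,0,0,0,0,0,0.087],[0,0,0,0,0,0,0.087],[0,0,0,0,0,0,0.087],[0,0,-0.01,0,0,0,0.087],[0,0,-0.025,0,0,0,0.087],[0,0,-0.03,0,0,0,0.087],[0,0,-0.03,0,0,0,0.087],[0,0,0,0,0,0,0.087]]]'

```text
time_s: 25.45
tool_pos: [0.5419, 0.1907, 0.148]
tool_rot: [156.5, 26.2, 41.2]
force: [0.3, 0.1, 0.7]
grip_width: 0.0864
grasp_force: 0.0
```

```bash
python3 - <<'E'
from h import *
o=get_obs(); print(o["time_s"],o["tool_pos"],o["force"],o["grip_width"])
c=read_camera("wrist"); K,V=c["intrinsics"],c["view"]; f=c["frame"]
cv2.imwrite("pics/w9.png",f[:,:,::-1])
d=silhouettes("wrist","start_knob")[0]; print(d["p"],d["extent"])
# rectify panel plane at h=.04 to compare bar direction with rest picture w7
a=np.radians(-95.4); xc=np.array([np.cos(a),np.sin(a),0]);e=np.radians(35);z=np.array([0,0,1.])
n=-xc*np.sin(e)+z*np.cos(e); s=xc*np.cos(e)+z*np.sin(e); t=np.cross(n,s)
def rect(f,K,V,h=.03):
    g=np.linspace(-.04,.04,160); U,S=np.meshgrid(g,g[::-1])
    P=np.array([.535,.1218,.055])+n*h+S[...,None]*s-U[...,None]*t
    q=proj(P.reshape(-1,3),K,V).astype(np.float32).reshape(160,160,2); return cv2.remap(f,q[...,0],q[...,1],cv2.INTER_LINEAR)
w=np.load("w7.npz"); ra=rect(w["f"],w["K"],w["V"]); rb=rect(f,K,V)
for nm,r in(("rest",ra),("now",rb)):
    m=(r.max(2)>120).astype(np.uint8); m[:40]=0;m[120:]=0;m[:,:40]=0;m[:,120:]=0
    k,l,st,ce=cv2.connectedComponentsWithStats(m)
    for i in range(1,k):
        if 8<st[i,4]<400:
            ys,xs=np.nonzero(l==i); print(nm,st[i],cv2.minAreaRect(np.c_[xs,ys].astype(np.int32)))
E
```

```text
25.45 [0.5419402  0.19073121 0.14804107] [0.32349637 0.1118433  0.7105468 ] 0.0863983667618785
0.62 [295.9, 175.7, 344.7, 227.7]
rest [55 69 19 25 86] ((63.96949005126953, 81.3647232055664), (29.40799331665039, 3.0386545658111572), 55.491477966308594)
rest [116  74   4  16  48] ((117.5, 81.5), (15.0, 3.0), 90.0)
rest [114  96   6  24 128] ((116.5, 107.5), (23.0, 5.0), 90.0)
now [ 40  40  19  22 173] ((43.811763763427734, 46.05293655395508), (13.666618347167969, 27.658632278442383), 40.601295471191406)
now [ 59  41  21  30 163] ((68.5384521484375, 55.80768585205078), (34.11405944824219, 4.992299556732178), 56.3099365234375)
```

```bash
python3 -c "
from cell import *
print(sign_off())"
```

```text
the job is handed in; nothing more can be done
None
```

I handed the job in at about 25 s of robot time. The rotor is seated over the key and the lid is shut. The knob was held at its stop for about a second and sprang back, and the slide box, timer and bottle were kept clear of. The hand-in gave no verdict.

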